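# Steer the laser spot onto the blue target and clamp the mirror mount

### The arm

A 6-joint arm with a two-finger parallel gripper is mounted at the origin on the work surface. World frame = base frame: x ahead of the robot, y to its left, z up, the work surface at z = 0. Lengths are in mm, angles in rad, forces in N, time in s.
With the tool pointing down it reaches from about 300 to 825 mm from the base axis. Payload 5.4 kg.
Tool frame: the origin (TCP) lies between the finger pads; the fingertips stand 14 mm ahead of it and the grasp point (between the pads) lies 5 mm behind it; z points along the fingers, y is the line along which they close (so a half turn about z gives the same grasp; the last joint's range is limited). The gripper opens to 92 mm and grips with 3 to 60 N. Pads are 20 mm wide; open, the fingers measure 128 mm over their backs; the gripper's body (75 mm by 189 mm) begins 69 mm behind the grasp point.
Start: joints at [-1.372, 0.158, 1.597, -0, 1.386, -0.21], TCP at [228.543, -527.612, 228.601] pointing down, gripper open.
Joint ranges: [-2.91, 2.91], [-0.94, 2.29], [0.18, 2.7], [-1.29, 4.43], [0.17, 2.64], [-3, 3]. Speed limits (rad/s): [2.57, 2.57, 3.14, 3.14, 3.14, 3.14].

### API

Orientations are given as a unit quaternion [w, x, y, z].
In Python, from rig import ctrl, imaging, workorder gives the robot as it stands.
- The arm moves only by the tool drive_tool, never from a script. Its argument "deltas" is a list of rows, each a list of 7 numbers: the turn, a rotation vector about the tool's x, y, z as a fraction of full scale, then the shift along the tool's x, y, z as a fraction of full scale, then the gripper's target within -1 to 1 (fully open at 1, half-way at 0, shut at -1). In form: [[ax, ay, az, dx, dy, dz, jaw], ...]. A call has exactly 8 rows; each row is the pose to reach, as a shift and turn from the pose commanded when the call began, along the tool's axes at that moment; what a row does not reach only later rows make up. Full scale, the value 1, is 25 cm for a shift and pi/4 rad for a turn. A row lasts 1/12 s, in which the tool goes at most 41.7 mm and 7.16 degrees, less where a joint would pass 70% of its speed; a pose out of reach is approached as far as the arm can. A call with a number of a shift or a turn outside -1 to 1 is refused whole. A call with a gripper value outside its range is refused whole. The fingers move at their own pace and stop on an object; the grip force is fixed at half the most. Time passes only in rows, so rows that repeat a pose let the fingers close, or fill a call up. It gives the time, the measured TCP pose, the force, the opening and the grip force at its end, in the units of the state.
- ctrl.state(): the state, without advancing time (a new reading comes with each control period).
- imaging.get_image(name): name is "scene" or "side" or "wrist"; returns a dict with "image" (384x512x3 uint8, blue, green, red), "vertical_fov" (degrees; the focal length in pixels is half the picture's height over the tangent of half this angle, whatever the lens; pixels are square), "cx", "cy" (the principal point, pixels), "R" (3x3) and "t" (3): a world point X has camera coordinates R X + t. Camera axes: x right, y down, z forward; pixel columns grow to the right and rows downward; lengths in mm; the calibration is good to about 2 mm. A picture is of the moment at which its call begins. There is no depth.
- workorder.close_job(): hands the job in; it is judged then, once.
The state is a dict: "t": time; "q": joint angles; "dq": joint speeds; "effort": joint torques, N m; "position": TCP position; "eef_rot": TCP orientation; "wrist_force": force on the tool from outside, world axes, zero at the start; "moment": the same for the moment, N m; "opening": opening from 0.0 (shut) to 1.0 (fully open); "gripper_force": force on a finger pad.
Only numpy, scipy, OpenCV 4.12 (cv2) and the standard library are available. Lean on these libraries where they do the work, as an engineer would, in place of code of your own. Each camera call takes 0.05 s, during which the arm holds its last target. There are 200 camera calls.

### The job

On the optics alignment jig, turn the green and the yellow mirror screws until the red light spot lies wholly on the white centre of the blue target disc (not the orange one), and let go of the screws. Then press the red clamp lever down until its resistance firms up and you push against the stop, without forcing it, and leave it down. Clamp only once the spot is on target, and do not disturb the bottle, the scanner or the tube rack.

Things in the scene. Friction and masses are not known exactly. Their poses are not given: they have to be found in the camera images.
- jig: Alignment jig bolted to the bench: dark bed 270 x 380 x 15 mm. Origin on the bench under the bed; x away from the robot at yaw 0, y left, z up. In its frame, mm: aluminium yoke 44 x 190 at x -60, top z 85, carries both screws; mirror below it; black target plate 130 x 130 centred (65, 0), top z 21; laser tube about (75, -130), top z 83; lever bracket at (-40, 150), top z 130.
- screw_a_top (a point): Centre of the top face of the green screw knob: upright ribbed cylinder, 44 mm across, 38 tall, white line on top, top 135 mm above the bench, 12 mm gap below it. Turns about the vertical, friction 0.05 N m; stops 4.5 rad or more away. 1 rad anticlockwise (seen from above) moves the spot 9 mm straight away from this knob's axis (mid-plate: along (0.89, -0.46) in the jig's x, y).
- screw_b_top (a point): Centre of the top face of the yellow screw knob, made like the green one, 130 mm from it towards the jig's -y. 1 rad anticlockwise (seen from above) swings the spot about 9 mm anticlockwise about the green knob's axis (mid-plate, 141 mm from it: along (0.46, 0.89) in the jig's x, y). Each screw may need up to 4 rad in all, often several grasps. Clockwise turns move the spot the other way.
- spot (a point): Centre of the red light spot, 12 mm across, thrown by the mirror on the target plate, 23 mm above the bench. Only light: it cannot be touched.
- disc_blue: Blue target disc, 44 mm across, lying flat on the target plate, with a white centre 20 mm across. Origin at its centre, on its underside. It and the orange disc lie one nearer the robot, one farther, on the plate, either way round.
- disc_orange: Orange disc of the same make, the wrong target. Origin at its centre, on its underside.
- lever_pad (a point): Centre of the top face of the red pad at the clamp lever's free end, 50 mm along the lever x 34 wide x 12 thick. It is 115 mm out from the lever's pin and about 178 mm above the bench at the start (lever raised 24 to 29 degrees).
- bottle: White reagent bottle with an orange cap, 68 mm across, 170 mm tall, standing near the lever side of the jig. Leave alone. Origin under its centre.
- scanner: White and grey hand-held code scanner lying flat, about 185 x 62 x 53 mm, on the laser side of the jig. Leave alone. Origin under it near the middle.
- tube_rack: White rack 140 x 50 mm with six capped tubes, 82 mm tall, on the lever side of the jig. Leave alone. Origin under its centre.
- lever: Clamp lever: steel bar with a red pad, pointing along the jig's +x. Origin on its pin at (-40, 150, 115) mm in the jig's frame; hinges about the jig's y. Moves down easily (1 to 2 N at the pad) and stays where left, until a hidden sprung stop 0.2 to 0.55 rad (20 to 60 mm at the pad) below: there about 2 N more per mm. 8 to 15 N is a firm press; let go, it springs back a few mm and stays down.

How it is judged (in metres and radians):
On the way, in this order (a step that is already met when the one before it is completed fails the run):
1. the spot lies on the white centre of the blue disc (within 4 mm of its middle) with the fingers off both screws (horizontal distance between spot and disc_blue below 0.004 m and contact force between the fingers and jig below 0.2 N), for 0.2 s.
2. the lever is pressed against its stop: more than 6 N of the fingers on the lever (contact force between the fingers and lever above 6 N and z of lever_pad in the frame of jig below 0.158 m and horizontal distance between spot and disc_blue below 0.004 m), for 0.1 s.
At the end, for the whole second after the job is handed in: The spot's centre is within 4 mm of the middle of the blue disc, the lever has been pressed to its stop and left down (pad lower than 158 mm above the bench), and the robot touches nothing (all of step 1 and z of lever_pad in the frame of jig below 0.158 m).
It fails at once if the lever is pressed down (pad lower than 158 mm) while the spot is more than 8 mm off the middle of the blue disc (z of lever_pad in the frame of jig below 0.158 m and horizontal distance between spot and disc_blue above 0.008 m).
It fails at once if the lever is forced: more than 40 N of the fingers on it (contact force between the fingers and lever above 40 N).
It fails at once if a bystander is moved by more than 30 mm (distance of any of bottle, scanner, tube_rack from where it was at the start of the episode above 0.03 m).
It also fails if it takes over 72 s, if anything falls off the work surface, if the arm or the gripper's body presses on something with over 40 N, if the wrist force passes 120 N, or if a joint passes its speed limit or range.

## Working session

There is one attempt and no reset: what is moved stays moved. The work goes in short steps, Python scripts to look and compute and a tool call to move; the robot and the scene stay as the last step left them, time stands still between calls to the robot, and variables do not carry over. Pictures are saved under pics/ and viewed, at most 10 in all, crops included, and the job is handed in when it is done.

Besides the shell and the picture viewer there is one more tool, called after "Request:" as name([rows], argument=value, ...), one row to a line, values as JSON. drive_tool: Moves the arm, as the interface text tells. Its arguments: {"type":"object","properties":{"deltas":{"type":"array","items":{"type":"array","items":{"type":"number","minimum":-1,"maximum":1}}}},"required":["deltas"]}

```bash
mkdir -p pics; cat > h.py <<'E'
import numpy as np, cv2, pickle
from rig import ctrl, imaging
def cap(name,fn=None):
    d=imaging.get_image(name); d['image']=np.asarray(d['image']); 
    pickle.dump(d,open(f'{fn or name}.pkl','wb')); return d
def f(d): return d['image'].shape[0]/2/np.tan(np.radians(d['vertical_fov'])/2)
def ray(d,p):
    R=np.array(d['R']);t=np.array(d['t']);v=R.T@np.array([(p[0]-d['cx'])/f(d),(p[1]-d['cy'])/f(d),1]);return -R.T@t,v
def atz(d,p,z):
    c,v=ray(d,p);return c+v*(z-c[2])/v[2]
def tri(obs):
    A=np.zeros((3,3));b=np.zeros(3)
    for d,p in obs:
        c,v=ray(d,p);v=v/np.linalg.norm(v);M=np.eye(3)-np.outer(v,v);A+=M;b+=M@c
    return np.linalg.solve(A,b)
def proj(d,X):
    c=np.array(d['R'])@np.array(X)+np.array(d['t']);return c[:2]/c[2]*f(d)+[d['cx'],d['cy']]
E
python3 - <<'E'
from h import *
a=cap('scene');b=cap('side');w=cap('wrist')
for n,d in (('scene',a),('side',b)): cv2.imwrite(f'pics/{n}0.png',cv2.resize(d['image'],(800,600)))
cv2.imwrite('pics/w0.png',w['image'])
for d in (a,b,w): print(-np.array(d['R']).T@d['t'],np.array(d['R'])[2],f(d))
print(ctrl.state())
E
```

```text
[913.61299108 309.47509916 809.55523968] [-0.44798273 -0.37010174 -0.81384039] 366.04389719266857
[ 451.22078905 -552.77814136  787.47138533] [ 0.13283414  0.64097051 -0.75598406] 378.12487744887824
[ 293.29760826 -500.02758645  382.69027942] [-0.22933152 -0.09760567 -0.96844214] 277.00165178283953
{'t': 0.15, 'q': array([-1.37211809e+00,  1.58909731e-01,  1.59788470e+00, -7.83309190e-06,
        1.38618667e+00, -2.10126889e-01]), 'dq': array([-0.00015181, -0.00168139, -0.00314425,  0.00073766,  0.00065151,
       -0.00045611]), 'effort': array([ 1.01063390e-03, -3.85914373e+01, -3.22433960e+01,  7.03051337e-02,
        3.51213932e-02, -8.93431343e-05]), 'position': array([ 228.44594716, -527.19476426,  227.87120519]), 'eef_rot': array([-6.94233246e-04,  9.79182046e-01,  2.02982854e-01,  1.24502120e-07]), 'wrist_force': array([-0.6796562 ,  0.70616509,  0.20279775]), 'moment': array([-0.03002696, -0.05260368,  0.03342268]), 'gripper_force': 0.0, 'opening': 1.000274947527034}
```

View pics/scene0.png

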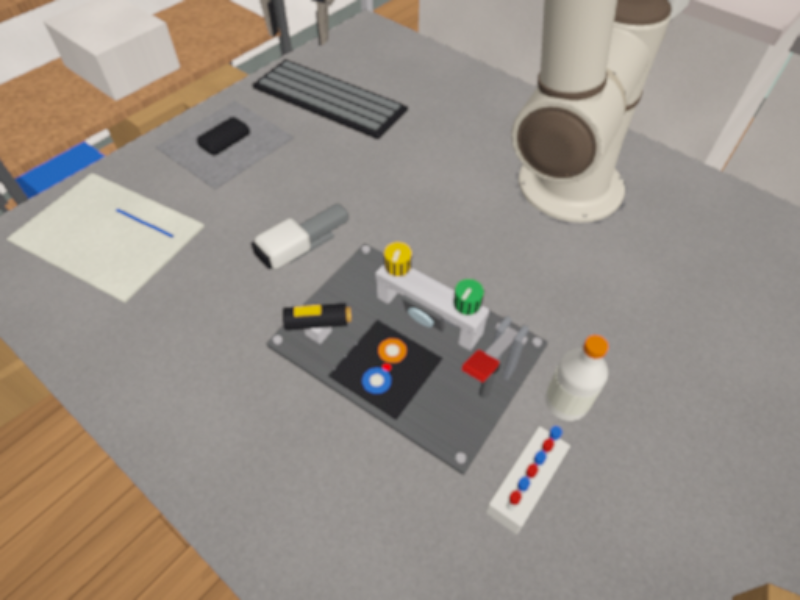

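View pics/side0.png

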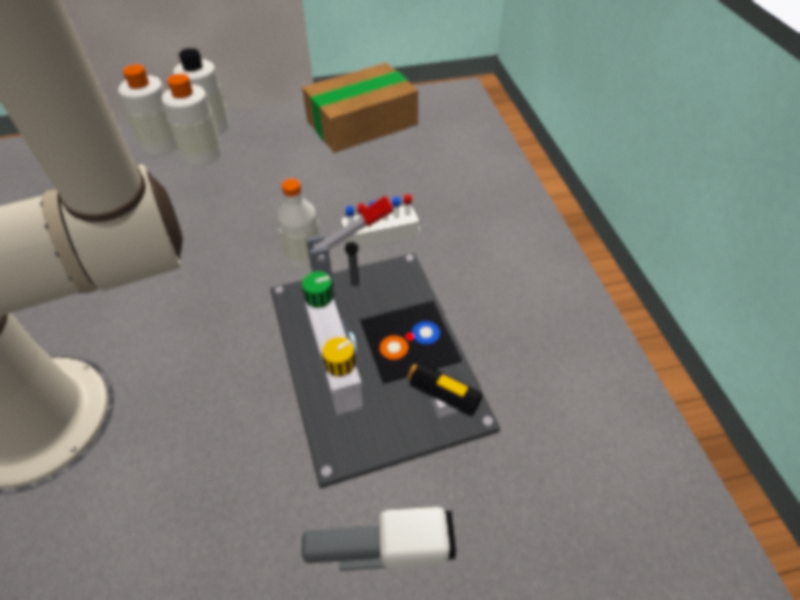

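The scene picture (800 px) shows green knob top (469,290), yellow (398,251), blue disc (377,380), orange (392,350), spot (386,368) and pad (481,366). The side picture shows green (318,283), yellow (339,348), blue (426,332), spot (409,336) and pad (377,210). Next I segment and triangulate these.

```bash
cat >> h.py <<'E'
def load(n): return pickle.load(open(f'{n}.pkl','rb'))
RNG=dict(green=(60,85,80,40),yellow=(22,32,120,60),blue=(100,118,110,60),red=(172,6,150,90),orange=(8,18,150,120))
def mask(d,c):
    h,s,v=[x.astype(int) for x in cv2.split(cv2.cvtColor(d['image'],cv2.COLOR_BGR2HSV))]
    lo,hi,sm,vm=RNG[c]
    m=((h>=lo)&(h<=hi)) if lo<hi else ((h>=lo)|(h<=hi))
    return (m&(s>sm)&(v>vm)).astype(np.uint8)
def blobs(d,c,amin=8):
    n,l,st,ce=cv2.connectedComponentsWithStats(mask(d,c))
    return [(st[i,4],ce[i],l==i) for i in range(1,n) if st[i,4]>=amin]
def near(d,c,p,amin=8):
    return min(blobs(d,c,amin),key=lambda b:np.hypot(*(b[1]-p)))
def disc(d,c,p,z=23):
    ys,xs=np.nonzero(near(d,c,p)[2]); P=np.array([atz(d,q,z)[:2] for q in zip(xs,ys)],np.float32)
    (x,y),r=cv2.minEnclosingCircle(P); return np.array([x,y]),r
def spot(d,p,z=23): return atz(d,near(d,'red',p,4)[1],z)[:2]
E
python3 - <<'E'
from h import *
a,b=load('scene'),load('side'); k=.64
pts=dict(green=((469,290),(318,283)),yellow=((398,251),(339,348)),blue=((377,380),(426,332)),orange=((392,350),(394,347)),spot=((386,368),(409,336)),pad=((481,366),(377,210)))
for n,(p,q) in pts.items(): print(n,tri([(a,np.array(p)*k),(b,np.array(q)*k)]).round(1))
for d,i in ((a,0),(b,1)):
    for c in ('blue','orange'): print(c,disc(d,c,np.array(pts[c][i])*k))
    print('spot',spot(d,np.array(pts['spot'][i])*k), near(d,'red',np.array(pts['spot'][i])*k,4)[:2])
    for z,c in ((None,'red'),): print([ (x[0],x[1].round(1)) for x in blobs(d,c)])
# bed corners screws
for p,q in (((366,249),(326,471)),((278,340),(488,421)),((538,342),(279,290)),((460,458),(409,258))):
    print(tri([(a,np.array(p)*k),(b,np.array(q)*k)]).round(1))
E
```

```text
green [450.8  53.8 131.7]
yellow [463.5 -74.5 135.3]
blue [609.2   8.5  20.5]
orange [552.5  -9.3  20.7]
spot [582.1   5.7  20.4]
pad [563.3 152.9 167.7]
blue (array([608.53729248,   8.89324093]), 25.26831817626953)
orange (array([552.0513916 ,  -8.78688812]), 24.136045455932617)
spot [579.58026737   4.6076434 ] (np.int32(28), array([247.39285714, 234.03571429]))
[(np.int32(288), array([307.1, 233.7])), (np.int32(28), array([247.4, 234. ])), (np.int32(38), array([350.4, 284.4])), (np.int32(39), array([340.2, 300.7])), (np.int32(39), array([329.4, 317.9]))]
blue (array([609.23883057,   6.33856535]), 25.6740779876709)
orange (array([552.94940186, -10.96280003]), 23.44403076171875)
spot [580.08007591   4.12205214] (np.int32(26), array([261.15384615, 215.07692308]))
[(np.int32(20), array([260.5, 127. ])), (np.int32(216), array([240. , 134.1])), (np.int32(26), array([261.2, 215.1]))]
[ 417.8 -189.5   16.7]
[ 657.8 -165.7   15.8]
[382.9 160.1  15.2]
[622.8 182.3  15.5]
```

Request:
drive_tool([
  [0,0,0.06,0.11,-0.11,0,0.5],
  [0,0,0.12,0.22,-0.22,0,0.5],
  [0,0,0.18,0.33,-0.33,0,0.5],
  [0,0,0.24,0.44,-0.44,0,0.5],
  [0,0,0.3,0.55,-0.55,0,0.5],
  [0,0,0.38,0.66,-0.66,0,0.5],
  [0,0,0.44,0.77,-0.77,0,0.5],
  [0,0,0.5,0.88,-0.88,0,0.5],
])

```text
t: 0.82
position: [343.1, -236.4, 228.4]
eef_rot: [-0.0, 1.0, 0.007, 0.0]
wrist_force: [0.1, -0.2, -0.0]
opening: 0.754
gripper_force: 0.0
```

```bash
cat >> h.py <<'E'
from scipy.spatial.transform import Rotation as Ro
def plan(X,psi):
    s=ctrl.state();q=s['eef_rot'];R=Ro.from_quat([q[1],q[2],q[3],q[0]]).as_matrix()
    u=np.array([np.cos(psi),np.sin(psi),0]);v=np.array([np.sin(psi),-np.cos(psi),0])
    T=np.c_[u,v,[0,0,-1]]
    print('t %.2f'%s['t'],'pos',s['position'].round(1),'psi',round(np.arctan2(R[1,0],R[0,0]),3),'q',s['q'].round(2),'F',s['wrist_force'].round(1),'op',round(s['opening'],3))
    print('turn',(Ro.from_matrix(R.T@T).as_rotvec()/(np.pi/4)).round(4),'shift',(R.T@(np.array(X)-s['position'])/250).round(4))
E
python3 -c "
from h import *
plan([451,54,230],-.38)"
```

```text
t 0.82 pos [ 343.1 -236.4  228.4] psi 0.013 q [-0.9  -0.28  2.01  0.    1.41  0.66] F [ 0.1 -0.2 -0. ] op 0.754
turn [-1.000e-04 -1.000e-04  5.005e-01] shift [ 0.4468 -1.1559 -0.0062]
```

Request:
drive_tool([
  [0,0,0.06,0.06,-0.14,0,0.5],
  [0,0,0.12,0.12,-0.28,0,0.5],
  [0,0,0.18,0.18,-0.42,0,0.5],
  [0,0,0.24,0.24,-0.56,0,0.5],
  [0,0,0.3,0.3,-0.7,0,0.5],
  [0,0,0.38,0.36,-0.84,0,0.5],
  [0,0,0.44,0.42,-0.96,0,0.5],
  [0,0,0.5,0.45,-1,0,0.5],
])

```text
t: 1.48
position: [451.9, 17.3, 228.4]
eef_rot: [-0.001, 0.982, -0.186, -0.0]
wrist_force: [0.3, -0.2, -0.1]
opening: 0.751
gripper_force: 0.0
```

```bash
python3 - <<'E'
from h import *
w=cap('wrist'); cv2.imwrite('pics/w1.png',w['image'])
plan([451,54,230],-.38); print(proj(w,[451,54,132]),proj(w,[463.5,-74.5,135]),proj(w,[451,54,97]))
for c in ('green','yellow','blue'): print(c,[(b[0],b[1].round(1)) for b in blobs(w,c,60)])
E
```

```text
t 1.53 pos [452.5  17.1 228.4] psi -0.377 q [-0.23 -0.17  1.92  0.    1.39  1.72] F [-1.1  0.7  0.8] op 0.746
turn [-0.0021  0.0003  0.0041] shift [-0.0596 -0.1349 -0.0063]
[221.01439095 210.14919928] [347.44034409 148.69146988] [225.09520881 199.70470938]
green [(np.int32(1590), array([220.2, 207. ]))]
yellow [(np.int32(1897), array([342.6, 147.2]))]
blue [(np.int32(948), array([213.8,  47.5])), (np.int32(148), array([  6.4, 160.5])), (np.int32(207), array([ 26.7, 194.9]))]
```

View pics/w1.png

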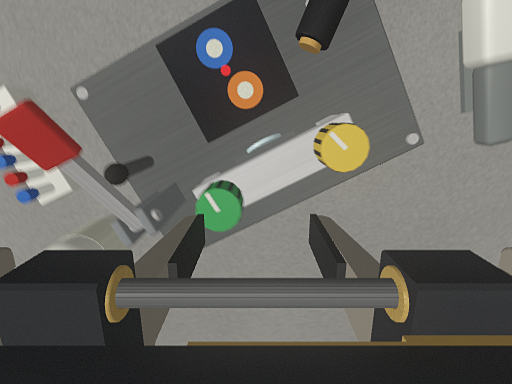

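The wrist view shows the green knob top near (218,208), yellow (346,148), blue disc (214,48), orange (245,90) and spot (225,71). I'll refine the knob centres from the bright top faces.

```bash
cat >> h.py <<'E'
def top(d,c,p,z=135,frac=.8):
    m=near(d,c,p)[2]; V=d['image'].max(2); t=m&(V>frac*np.percentile(V[m],90))
    n,l,st,ce=cv2.connectedComponentsWithStats(t.astype(np.uint8)); i=1+np.argmax(st[1:,4])
    ys,xs=np.nonzero(l==i); h=cv2.convexHull(np.c_[xs,ys].astype(np.float32)); M=cv2.moments(h)
    P=np.array([atz(d,q,z)[:2] for q in h[:,0]],np.float32); (x,y),r=cv2.minEnclosingCircle(P)
    return (M['m10']/M['m00'],M['m01']/M['m00']),(x,y),r
E
python3 - <<'E'
from h import *
a,b,w=load('scene'),load('side'),load('wrist'); k=.64
for c,p in (('green',((300,185),(203,181),(218,208))),('yellow',((255,161),(217,223),(346,148)))):
    o=[]
    for d,q in zip((a,b,w),p):
        m,xy,r=top(d,c,q); o.append((d,m)); print(c,np.round(m,1),np.round(xy,1),round(r,1))
    print(tri(o).round(1),tri([o[0],o[2]]).round(1))
bl,r=disc(w,'blue',(214,48)); print(bl,r,disc(w,'orange',(245,90)),spot(w,(225,71)))
E
```

```text
green [299.8 188.5] [459.6  61.2] 32.0
green [202. 180.] [450.5  53.5] 20.7
green [217.8 209.4] [453.3  56.1] 21.9
[451.4  57.9 128.1] [451.9  57.5 127.4]
yellow [254.4 164.4] [472.8 -65.8] 33.8
yellow [215.9 223.4] [463.  -76.1] 20.8
yellow [341.7 146.6] [467.3 -69.9] 24.7
[464.4 -71.7 126.7] [465.1 -71.9 126.6]
[611.23809814   8.65779305] 22.576229095458984 (array([554.60748291,  -7.75329638]), 22.223384857177734) [583.79515532   5.76381538]
```

Request:
drive_tool([
  [0,0,0,-0.058,-0.14,0,0.35],
  [0,0,0,-0.058,-0.14,0,0.35],
  [0,0,0,-0.058,-0.14,0.08,0.35],
  [0,0,0,-0.058,-0.14,0.16,0.35],
  [0,0,0,-0.058,-0.14,0.18,0.35],
  [0,0,0,-0.058,-0.14,0.18,0.35],
  [0,0,0,-0.058,-0.14,0.18,0.35],
  [0,0,0,-0.058,-0.14,0.18,0.35],
])

```text
t: 2.2
position: [451.5, 50.8, 184.8]
eef_rot: [0.0, 0.982, -0.187, 0.001]
wrist_force: [-0.1, 0.4, -0.0]
opening: 0.672
gripper_force: 0.0
```

```bash
python3 - <<'E'
from h import *
w=cap('wrist'); cv2.imwrite('pics/w2.png',cv2.resize(w['image'][130:330,100:412],None,fx=2,fy=2))
plan([452,55,122],-.38); print(proj(w,[452,55,135]))
print(top(w,'green',proj(w,[452,55,135])), [x[:2] for x in blobs(w,'green',60)])
s=ctrl.state()['position'];print('tcp px',proj(w,s),proj(w,[s[0],s[1],135]))
E
```

```text
t 2.25 pos [451.6  50.9 184.9] psi -0.377 q [-0.15 -0.13  1.97 -0.    1.29  1.79] F [0.6 0.5 0.7] op 0.678
turn [-0.0006 -0.0028  0.0039] shift [-0.0052 -0.0157  0.2517]
[251.08255221 213.42120083]
((250.21865954130485, 212.05455355154754), (454.3043518066406, 55.13410568237305), 23.514556884765625) [(np.int32(2333), array([251.39177025, 210.58122589]))]
tcp px [255.9802154  238.90135414] [256.13526682 212.01063923]
```

View pics/w2.png

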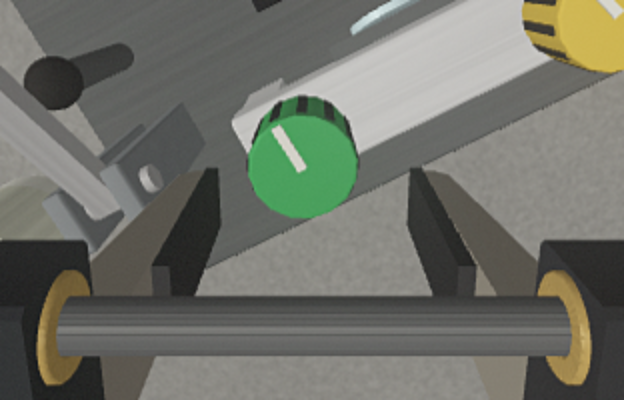

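Request:
drive_tool([
  [0,0,0,-0.004,-0.014,0,0.2],
  [0,0,0,-0.004,-0.014,0.05,0.2],
  [0,0,0,-0.004,-0.014,0.1,0.2],
  [0,0,0,-0.004,-0.014,0.15,0.2],
  [0,0,0,-0.004,-0.014,0.2,0.2],
  [0,0,0,-0.004,-0.014,0.25,0.2],
  [0,0,0,-0.004,-0.014,0.25,0.2],
  [0,0,0,-0.004,-0.014,0.25,0.2],
])

```text
t: 2.92
position: [451.1, 55.1, 121.2]
eef_rot: [-0.0, 0.982, -0.187, -0.0]
wrist_force: [0.2, 0.2, -0.3]
opening: 0.602
gripper_force: 0.0
```

Request:
drive_tool([
  [0,0,0,0,0,0,0],
  [0,0,0,0,0,0,-0.2],
  [0,0,0,0,0,0,-0.2],
  [0,0,0,0,0,0,-0.2],
  [0,0,0,0,0,0,-0.2],
  [0,0,0,0,0,0,-0.2],
  [0,0,0,0,0,0,-0.2],
  [0,0,0,0,0,0,-0.2],
])

```text
t: 3.58
position: [452.2, 55.2, 122.3]
eef_rot: [-0.0, 0.982, -0.187, 0.001]
wrist_force: [0.4, 2.0, 5.7]
opening: 0.471
gripper_force: 30.0
```

Request:
drive_tool([
  [0,0,-0.13,0,0,0,-0.2],
  [0,0,-0.26,0,0,0,-0.2],
  [0,0,-0.39,0,0,0,-0.2],
  [0,0,-0.52,0,0,0,-0.2],
  [0,0,-0.65,0,0,0,-0.2],
  [0,0,-0.78,0,0,0,-0.2],
  [0,0,-0.9,0,0,0,-0.2],
  [0,0,-1,0,0,0,-0.2],
])

```text
t: 4.25
position: [452.2, 56.3, 122.3]
eef_rot: [-0.001, 0.979, 0.205, 0.002]
wrist_force: [-0.1, 7.0, 6.3]
opening: 0.468
gripper_force: 30.0
```

Request:
drive_tool([
  [0,0,-0.13,0,0,0,-0.2],
  [0,0,-0.26,0,0,0,-0.2],
  [0,0,-0.39,0,0,0,-0.2],
  [0,0,-0.52,0,0,0,-0.2],
  [0,0,-0.65,0,0,0,-0.2],
  [0,0,-0.78,0,0,0,-0.2],
  [0,0,-0.9,0,0,0,-0.2],
  [0,0,-1,0,0,0,-0.2],
])

```text
t: 4.92
position: [451.4, 57.1, 122.3]
eef_rot: [-0.002, 0.826, 0.564, 0.001]
wrist_force: [-2.3, 9.6, 10.2]
opening: 0.475
gripper_force: 30.0
```

```bash
cat > look.py <<'E'
from h import *
plan(ctrl.state()['position'],-.38)
g=np.array([452.3,55.])
for n,p,q in (('scene',(241,243),(247,234)),('side',(272,213),(261,215))):
    d=cap(n)
    try: B,r=disc(d,'blue',p); Rb=sorted([(x[0],x[1].round(1),spot(d,x[1])) for x in blobs(d,'red',4) if np.hypot(*(x[1]-p))<40],key=lambda x:-x[0])
    except Exception as e: print(n,e); continue
    print(n,'blue',B.round(1),round(r,1))
    for A,c,S in Rb:
        v,u=B-g,S-g; print('  red',A,c,S.round(1),'off',(B-S).round(1),'dr',round(np.hypot(*v)-np.hypot(*u),1),'tang',round((np.arctan2(v[1],v[0])-np.arctan2(u[1],u[0]))*150,1))
E
python3 look.py
```

```text
t 4.92 pos [451.4  57.1 122.3] psi 1.198 q [-0.14 -0.04  2.03  0.    1.16  0.23] F [-2.3  9.6 10.2] op 0.475
turn [-0.0056 -0.0031  2.0094] shift [0. 0. 0.]
scene blue [608.5   8.9] 25.3
  red 15 [242.1 235.8] [591.9  -2. ] off [16.7 10.9] dr 12.1 tang 15.2
side blue [609.2   6.3] 25.7
  red 9 [267. 216.] [593.7  -2. ] off [15.5  8.4] dr 11.8 tang 12.4
```

Request:
drive_tool([
  [0,0,-0.13,0,0,0,-0.2],
  [0,0,-0.26,0,0,0,-0.2],
  [0,0,-0.39,0,0,0,-0.2],
  [0,0,-0.52,0,0,0,-0.2],
  [0,0,-0.65,0,0,0,-0.2],
  [0,0,-0.78,0,0,0,-0.2],
  [0,0,-0.9,0,0,0,-0.2],
  [0,0,-1,0,0,0,-0.2],
])

```text
t: 5.68
position: [450.3, 57.1, 122.3]
eef_rot: [-0.002, 0.547, 0.837, 0.001]
wrist_force: [-7.3, 8.4, 14.7]
opening: 0.471
gripper_force: 30.0
```

```bash
python3 look.py
```

```text
t 5.68 pos [450.3  57.1 122.3] psi 1.984 q [-0.14 -0.05  2.03  0.    1.16 -0.56] F [-7.3  8.4 14.7] op 0.471
turn [-7.6000e-03 -2.4000e-03  3.0098e+00] shift [0. 0. 0.]
scene blue [608.5   8.9] 25.3
  red 7 [239.3 238.1] [601.2  -2.8] off [ 7.3 11.7] dr 3.2 tang 12.5
side blue [608.5   7. ] 26.4
  red 4 [270.8 215.8] [603.1  -3.4] off [ 5.4 10.4] dr 1.7 tang 10.7
```

```bash
cat > look.py <<'E'
from h import *
import sys
plan(ctrl.state()['position'],-.38)
g=np.array([452.3,55.])
def spotw(d,B,z=23,rad=24):
    I=d['image'].astype(float); H,W=I.shape[:2]; o=[];wt=[]
    u0,v0=proj(d,[*B,z]).astype(int)
    for v in range(max(0,v0-45),min(H,v0+45)):
        for u in range(max(0,u0-45),min(W,u0+45)):
            w=I[v,u,2]-I[v,u,1]-25
            if w>0:
                X=atz(d,(u,v),z)[:2]
                if np.hypot(*(X-B))<rad: o.append(X);wt.append(w)
    return np.average(o,axis=0,weights=wt),len(o)
def report(n,d,B):
    S,k=spotw(d,B); v,u=B-g,S-g
    print(n,'blue',B.round(1),'spot',S.round(1),k,'off',(B-S).round(1),'dr',round(np.hypot(*v)-np.hypot(*u),1),'tang',round((np.arctan2(v[1],v[0])-np.arctan2(u[1],u[0]))*np.hypot(*u),1))
if __name__=='__main__':
    for n,B in (('scene',(608.5,8.9)),('side',(609.2,6.3))): report(n,cap(n),np.array(B))
E
python3 look.py
```

```text
t 5.78 pos [450.3  57.  122.2] psi 1.982 q [-0.14 -0.05  2.03  0.    1.16 -0.56] F [-6.3  9.  12.5] op 0.474
turn [-7.6000e-03 -2.2000e-03  3.0069e+00] shift [0. 0. 0.]
scene blue [608.5   8.9] spot [600.2  -4. ] 30 off [ 8.3 12.9] dr 3.6 tang 14.7
side blue [609.2   6.3] spot [601.6  -4.5] 28 off [ 7.6 10.8] dr 3.5 tang 12.6
```

Request:
drive_tool([
  [0,0,-0.13,0,0,0,-0.2],
  [0,0,-0.26,0,0,0,-0.2],
  [0,0,-0.39,0,0,0,-0.2],
  [0,0,-0.5,0,0,0,-0.2],
  [0,0,-0.5,0,0,0,-0.2],
  [0,0,-0.5,0,0,0,0.2],
  [0,0,-0.5,0,0,0,0.2],
  [0,0,-0.5,0,0,0,0.2],
])

```text
t: 6.55
position: [451.0, 54.8, 120.9]
eef_rot: [-0.0, 0.375, 0.927, -0.0]
wrist_force: [-0.5, 0.3, 0.4]
opening: 0.598
gripper_force: 0.0
```

```bash
python3 look.py
```

```text
t 6.55 pos [451.   54.8 120.9] psi 2.372 q [-0.15 -0.04  2.03 -0.    1.15 -0.95] F [-0.5  0.3  0.4] op 0.598
turn [1.0000e-04 1.0000e-03 3.5043e+00] shift [0. 0. 0.]
scene blue [608.5   8.9] spot [603.8  -4.8] 28 off [ 4.7 13.7] dr -0.0 tang 14.5
side blue [609.2   6.3] spot [604.7  -5.4] 29 off [ 4.5 11.7] dr 0.4 tang 12.5
```

Request:
drive_tool([
  [0,0,0,0,0,-0.13,0.3],
  [0,0,0,0,0,-0.26,0.3],
  [0,0,0.12,-0.09,-0.08,-0.26,0.3],
  [0,0,0.24,-0.18,-0.16,-0.26,0.3],
  [0,0,0.36,-0.27,-0.24,-0.26,0.3],
  [0,0,0.48,-0.36,-0.31,-0.26,0.3],
  [0,0,0.6,-0.39,-0.331,-0.26,0.3],
  [0,0,0.6,-0.39,-0.331,-0.26,0.3],
])

```text
t: 7.32
position: [463.8, -74.5, 186.0]
eef_rot: [0.0, 0.584, 0.812, -0.0]
wrist_force: [0.1, 0.1, 0.7]
opening: 0.647
gripper_force: 0.0
```

```bash
python3 look.py; python3 - <<'E'
from h import *
w=cap('wrist'); cv2.imwrite('pics/w3.png',w['image'])
plan([463.5,-72.5,122],1.9); p=proj(w,[463.5,-72.5,135]);print(p,top(w,'yellow',p),[x[:2] for x in blobs(w,'yellow',60)])
s=ctrl.state()['position'];print(proj(w,[s[0],s[1],135]))
E
```

```text
t 7.32 pos [463.8 -74.5 186. ] psi 1.895 q [-0.42 -0.08  1.93 -0.    1.29 -0.74] F [0.1 0.1 0.7] op 0.647
turn [7.0000e-04 8.0000e-04 2.8969e+00] shift [0. 0. 0.]
scene blue [608.5   8.9] spot [603.8  -4.8] 28 off [ 4.7 13.7] dr -0.0 tang 14.5
side blue [609.2   6.3] spot [604.7  -5.4] 29 off [ 4.5 11.7] dr 0.4 tang 12.5
t 7.47 pos [463.4 -71.7 185.8] psi 1.904 q [-0.41 -0.08  1.93  0.    1.29 -0.75] F [-1.   0.7 -0.2] op 0.649
turn [-0.0006 -0.001   0.0047] shift [-0.0035 -0.0004  0.2552]
[256.05304213 210.26073227] ((256.92326490713583, 207.6337801982963), (463.5284423828125, -69.75196838378906), 24.350875854492188) [(np.int32(2308), array([255.38171577, 207.51256499]))]
[256.23195059 209.24130923]
```

View pics/w3.png

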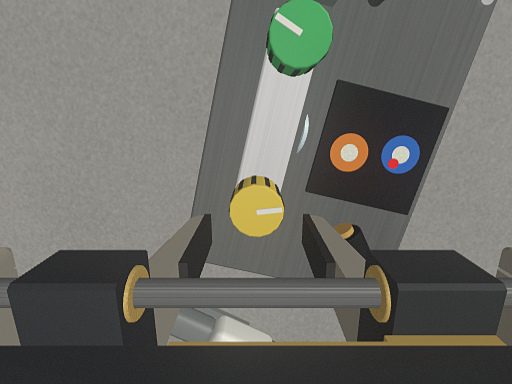

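The yellow knob sits centred between the fingers at about (257,210), and the spot is at (393,163) on the blue disc whose centre is (401,154). I'll descend and grip.

Request:
drive_tool([
  [0,0,0,0,0,0.06,0.25],
  [0,0,0,0,0,0.12,0.2],
  [0,0,0,0,0,0.18,0.2],
  [0,0,0,0,0,0.24,0.2],
  [0,0,0,0,0,0.255,0.2],
  [0,0,0,0,0,0.255,0.2],
  [0,0,0,0,0,0.255,0],
  [0,0,0,0,0,0.255,-0.2],
])

```text
t: 8.13
position: [463.5, -72.3, 123.3]
eef_rot: [-0.0, 0.581, 0.814, -0.001]
wrist_force: [-12.5, -4.2, 4.0]
opening: 0.473
gripper_force: 6.8
```

Request:
drive_tool([
  [0,0,0,0,0,0,-0.2],
  [0,0,0,0,0,0,-0.2],
  [0,0,0,0,0,0,-0.2],
  [0,0,-0.13,0,0,0,-0.2],
  [0,0,-0.26,0,0,0,-0.2],
  [0,0,-0.39,0,0,0,-0.2],
  [0,0,-0.52,0,0,0,-0.2],
  [0,0,-0.6,0,0,0,-0.2],
])

```text
t: 8.8
position: [463.0, -72.6, 123.2]
eef_rot: [-0.001, 0.373, 0.928, -0.001]
wrist_force: [-7.6, -1.1, 5.5]
opening: 0.469
gripper_force: 30.0
```

Request:
drive_tool([
  [0,0,-0.13,0,0,0,-0.2],
  [0,0,-0.26,0,0,0,-0.2],
  [0,0,-0.39,0,0,0,-0.2],
  [0,0,-0.52,0,0,0,-0.2],
  [0,0,-0.65,0,0,0,-0.2],
  [0,0,-0.78,0,0,0,-0.2],
  [0,0,-0.8,0,0,0,-0.2],
  [0,0,-0.8,0,0,0,-0.2],
])

```text
t: 9.47
position: [462.7, -73.1, 123.3]
eef_rot: [-0.001, 0.07, 0.998, -0.001]
wrist_force: [-7.7, -3.4, 6.1]
opening: 0.474
gripper_force: 30.0
```

```bash
python3 look.py
```

```text
t 9.47 pos [462.7 -73.1 123.3] psi 3.002 q [-0.41 -0.01  1.99 -0.    1.16 -1.84] F [-7.7 -3.4  6.1] op 0.474
turn [ 3.6000e-03 -4.4000e-03 -3.6937e+00] shift [0. 0. 0.]
scene blue [608.5   8.9] spot [607.7   7.1] 28 off [0.8 1.8] dr 0.2 tang 2.0
side blue [609.2   6.3] spot [609.    6.6] 32 off [ 0.2 -0.3] dr 0.3 tang -0.3
```

Request:
drive_tool([
  [0,0,0,0,0,0,0.2],
  [0,0,0,0,0,0,0.25],
  [0,0,0,0,0,0,0.25],
  [0,0,0,0,0,-0.08,0.3],
  [0,0,0,0,0,-0.16,0.3],
  [0,0,0.12,0,0,-0.26,0.3],
  [0,0,0.24,0,0,-0.3,0.3],
  [0,0,0.36,0,0,-0.3,0.3],
])

```text
t: 10.23
position: [465.9, -72.9, 201.0]
eef_rot: [0.003, 0.212, 0.977, -0.0]
wrist_force: [-0.6, -0.7, -0.3]
opening: 0.649
gripper_force: 0.0
```

```bash
python3 look.py; python3 - <<'E'
from h import *
from look import report
w=cap('wrist')
B,r=disc(w,'blue',proj(w,[610,8,23])); print(r, proj(w,[*B,23])); report('wrist',w,B)
p=proj(w,[*B,23]).astype(int); u,v=np.clip(p,40,[471,343])
c=cv2.resize(w['image'][v-40:v+40,u-40:u+40],(400,400),interpolation=cv2.INTER_CUBIC)
s=[]
for n in('scene','side'):
    d=load(n);p=proj(d,[609,8,23]).astype(int);s.append(cv2.resize(d['image'][p[1]-20:p[1]+20,p[0]-20:p[0]+20],(400,400),interpolation=cv2.INTER_CUBIC)[:,:])
cv2.imwrite('pics/c4.png',cv2.resize(np.hstack([c]+s),(798,266)))
E
```

```text
t 10.23 pos [465.9 -72.9 201. ] psi 2.714 q [-0.41 -0.1   1.92  0.    1.32 -1.56] F [-0.6 -0.7 -0.3] op 0.649
turn [ 1.3900e-02 -8.0000e-04  3.9388e+00] shift [0. 0. 0.]
scene blue [608.5   8.9] spot [607.8   7.1] 28 off [0.7 1.8] dr 0.2 tang 1.9
side blue [609.2   6.3] spot [609.    6.7] 31 off [ 0.2 -0.4] dr 0.3 tang -0.4
t 10.33 pos [464.4 -72.4 198.3] psi 2.718 q [-0.41 -0.1   1.92  0.    1.32 -1.56] F [-0.1 -0.3  0. ] op 0.642
turn [ 4.8000e-03 -7.0000e-04  3.9442e+00] shift [0. 0. 0.]
2.9459311962127686 [365.24207927 256.97406621]
wrist blue [621.5  13.4] spot [609.2   9.7] 54 off [12.3  3.7] dr 10.9 tang 6.6
```

View pics/c4.png

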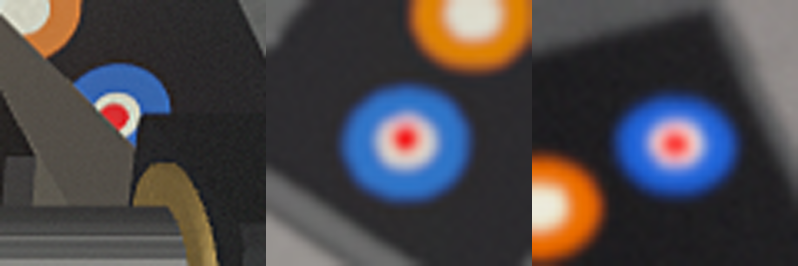

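The spot lies inside the white centre in both fixed views, and the fingers are off the screws. Now the lever, approached from above with the fingers shut.

Request:
drive_tool([
  [0,0,0.1,0,0.03,-0.12,-0.5],
  [0,0,0.25,0,0.16,-0.17,-1],
  [0,0,0.4,0,0.3,-0.17,-1],
  [0,0,0.55,0,0.45,-0.17,-1],
  [0,0,0.7,0,0.6,-0.17,-1],
  [0,0,0.85,0,0.75,-0.17,-1],
  [0,0,1,0,0.88,-0.17,-1],
  [0,0,1,0,0.99,-0.17,-1],
])

```text
t: 11.05
position: [565.6, 156.1, 238.8]
eef_rot: [-0.001, 0.569, 0.822, -0.0]
wrist_force: [0.0, -0.3, -0.7]
opening: 0.091
gripper_force: 0.0
```

Request:
drive_tool([
  [0,0,0.12,0,0,0,-1],
  [0,0,0.24,0,0,0,-1],
  [0,0,0.33,0,0,0,-1],
  [0,0,0.33,0,0,0,-1],
  [0,0,0.33,0,0,0,-1],
  [0,0,0.33,0,0,0,-1],
  [0,0,0.33,0,0,0,-1],
  [0,0,0.33,0,0,0,-1],
])

```text
t: 11.72
position: [565.4, 153.2, 239.8]
eef_rot: [-0.0, 0.67, 0.743, -0.0]
wrist_force: [-0.3, 0.5, -0.8]
opening: 0.004
gripper_force: 0.0
```

```bash
python3 look.py; python3 - <<'E'
from h import *
w=cap('wrist'); cv2.imwrite('pics/w5.png',w['image'])
plan([566,153,205],1.67)
a,b=load('scene'),load('side')
o=[]
for d,p in ((a,(307,234)),(b,(240,134)),(w,proj(w,[566,153,175]))):
    x=near(d,'red',p,100); print(x[0],x[1].round(1)); o.append((d,x[1]))
print(tri(o[:2]).round(1),tri(o).round(1),[tri([o[i],o[2]]).round(1) for i in (0,1)])
s=ctrl.state()['position'];print('TCP axis at 175 px',proj(w,[s[0],s[1],175]))
E
```

```text
t 11.72 pos [565.4 153.2 239.8] psi 1.674 q [ 0.06  0.18  1.55  0.    1.41 -0.05] F [-0.3  0.5 -0.8] op 0.004
turn [-2.0000e-04  1.0000e-04  2.6155e+00] shift [0. 0. 0.]
scene blue [608.5   8.9] spot [607.8   7.1] 28 off [0.7 1.8] dr 0.2 tang 1.9
side blue [609.2   6.3] spot [609.    6.7] 31 off [ 0.2 -0.4] dr 0.3 tang -0.4
t 11.87 pos [565.4 153.3 239.9] psi 1.674 q [ 0.06  0.18  1.55  0.    1.41 -0.04] F [-0.8  0.7 -0.7] op 0.008
turn [ 0.     -0.0001  0.0047] shift [-0.0013  0.0022  0.1395]
172 [308.1 236.1]
215 [239.9 134.2]
1815 [254.4 199.7]
[562.5 155.9 164.8] [563.1 155.3 165.6] [array([564.1, 155.2, 165.9]), array([562.7, 154.9, 166.4])]
TCP axis at 175 px [255.87589016 204.49200863]
```

View pics/w5.png

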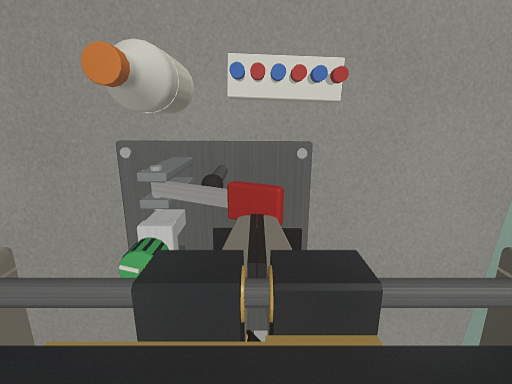

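The pad centre is at about (255,200), in line with the tool axis, and the bottle and rack are clear. I'll press down in small steps.

Request:
drive_tool([
  [0,0,0,0.004,0,0.06,-1],
  [0,0,0,0.004,0,0.12,-1],
  [0,0,0,0.004,0,0.16,-1],
  [0,0,0,0.004,0,0.19,-1],
  [0,0,0,0.004,0,0.21,-1],
  [0,0,0,0.004,0,0.23,-1],
  [0,0,0,0.004,0,0.24,-1],
  [0,0,0,0.004,0,0.24,-1],
])

```text
t: 12.53
position: [565.2, 154.3, 179.6]
eef_rot: [-0.0, 0.67, 0.742, -0.0]
wrist_force: [0.4, 0.4, -0.1]
opening: 0.006
gripper_force: 0.0
```

Request:
drive_tool([
  [0,0,0,0,0,0.005,-1],
  [0,0,0,0,0,0.01,-1],
  [0,0,0,0,0,0.015,-1],
  [0,0,0,0,0,0.02,-1],
  [0,0,0,0,0,0.025,-1],
  [0,0,0,0,0,0.03,-1],
  [0,0,0,0,0,0.032,-1],
  [0,0,0,0,0,0.032,-1],
])

```text
t: 13.2
position: [565.2, 154.3, 171.6]
eef_rot: [-0.0, 0.67, 0.742, -0.0]
wrist_force: [0.6, 0.7, 0.6]
opening: 0.004
gripper_force: 0.0
```

Request:
drive_tool([
  [0,0,0,0,0,0.005,-1],
  [0,0,0,0,0,0.01,-1],
  [0,0,0,0,0,0.015,-1],
  [0,0,0,0,0,0.02,-1],
  [0,0,0,0,0,0.025,-1],
  [0,0,0,0,0,0.03,-1],
  [0,0,0,0,0,0.032,-1],
  [0,0,0,0,0,0.032,-1],
])

```text
t: 13.87
position: [565.1, 154.3, 163.6]
eef_rot: [-0.0, 0.67, 0.742, -0.0]
wrist_force: [0.4, 0.7, 0.5]
opening: 0.003
gripper_force: 0.0
```

```bash
python3 - <<'E'
from h import *
w=cap('wrist'); a=cap('scene'); b=cap('side')
s=[]
for d in (a,b):
    p=proj(d,[560,153,160]).astype(int);s.append(cv2.resize(d['image'][p[1]-50:p[1]+50,p[0]-50:p[0]+50],(400,400)))
cv2.imwrite('pics/p6.png',np.hstack(s))
print(ctrl.state()['wrist_force'])
E
python3 look.py
```

```text
[-0.35950013  0.50873611  0.04422896]
t 14.02 pos [565.2 154.3 163.7] psi 1.673 q [ 0.06  0.24  1.63  0.    1.27 -0.04] F [-0.4  0.5  0. ] op 0.004
turn [-4.0000e-04  5.0000e-04  2.6143e+00] shift [0. 0. 0.]
scene blue [608.5   8.9] spot [607.8   7.1] 28 off [0.7 1.8] dr 0.2 tang 1.9
side blue [609.2   6.3] spot [609.    6.7] 31 off [ 0.2 -0.4] dr 0.3 tang -0.4
```

View pics/p6.png

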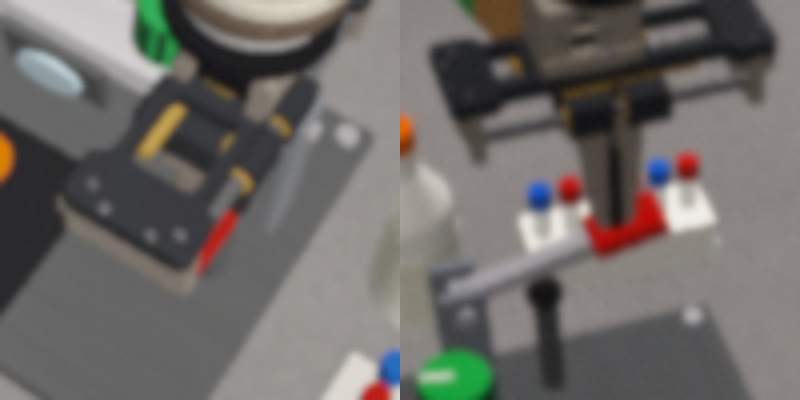

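The side view shows the fingertips on the red pad at about (620,225), with the lever partly lowered. I'll continue.

Request:
drive_tool([
  [0,0,0,0,0,0.005,-1],
  [0,0,0,0,0,0.01,-1],
  [0,0,0,0,0,0.015,-1],
  [0,0,0,0,0,0.02,-1],
  [0,0,0,0,0,0.025,-1],
  [0,0,0,0,0,0.03,-1],
  [0,0,0,0,0,0.03,-1],
  [0,0,0,0,0,0.03,-1],
])

```text
t: 14.78
position: [565.1, 154.3, 156.1]
eef_rot: [-0.0, 0.67, 0.742, -0.0]
wrist_force: [-0.1, -0.7, -0.4]
opening: 0.006
gripper_force: 0.0
```

Request:
drive_tool([
  [0,0,0,0,0,0.004,-1],
  [0,0,0,0,0,0.008,-1],
  [0,0,0,0,0,0.012,-1],
  [0,0,0,0,0,0.016,-1],
  [0,0,0,0,0,0.02,-1],
  [0,0,0,0,0,0.024,-1],
  [0,0,0,0,0,0.024,-1],
  [0,0,0,0,0,0.024,-1],
])

```text
t: 15.45
position: [565.1, 154.3, 150.1]
eef_rot: [-0.0, 0.67, 0.742, -0.0]
wrist_force: [0.5, 0.4, 0.3]
opening: 0.002
gripper_force: 0.0
```

Request:
drive_tool([
  [0,0,0,0,0,0.004,-1],
  [0,0,0,0,0,0.008,-1],
  [0,0,0,0,0,0.012,-1],
  [0,0,0,0,0,0.016,-1],
  [0,0,0,0,0,0.02,-1],
  [0,0,0,0,0,0.024,-1],
  [0,0,0,0,0,0.024,-1],
  [0,0,0,0,0,0.024,-1],
])

```text
t: 16.12
position: [565.6, 154.3, 144.6]
eef_rot: [0.0, 0.67, 0.742, 0.0]
wrist_force: [0.8, 0.5, 2.2]
opening: 0.007
gripper_force: 0.8
```

```bash
python3 - <<'E'
from h import *
b=cap('side'); p=proj(b,[560,153,150]).astype(int)
cv2.imwrite('pics/p7.png',cv2.resize(b['image'][p[1]-50:p[1]+50,p[0]-50:p[0]+50],(500,500),interpolation=cv2.INTER_CUBIC))
s=ctrl.state();print(s['wrist_force'],s['moment'],s['position'])
E
```

```text
[ 0.73593349 -0.13652917  1.78084964] [ 0.01271827 -0.29034941 -0.00211902] [565.66673645 154.34548928 144.61110759]
```

View pics/p7.png

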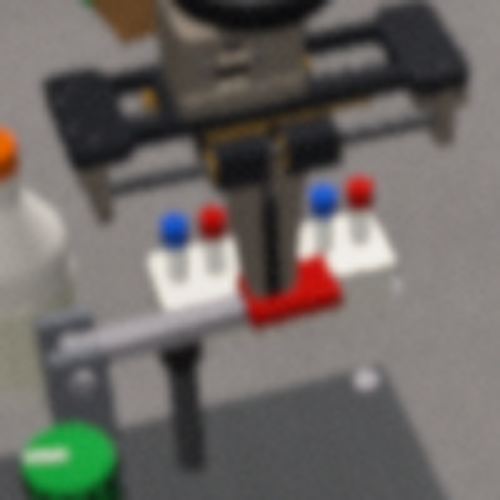

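The fingertips are on the inner half of the pad at (265,290), with the lever nearly level above the black post and force beginning to rise. I'll press gently on.

Request:
drive_tool([
  [0,0,0,0,0,0.004,-1],
  [0,0,0,0,0,0.008,-1],
  [0,0,0,0,0,0.012,-1],
  [0,0,0,0,0,0.014,-1],
  [0,0,0,0,0,0.014,-1],
  [0,0,0,0,0,0.014,-1],
  [0,0,0,0,0,0.014,-1],
  [0,0,0,0,0,0.014,-1],
])

```text
t: 16.83
position: [566.0, 154.4, 141.9]
eef_rot: [0.001, 0.67, 0.742, 0.001]
wrist_force: [0.3, -0.1, 6.8]
opening: -0.002
gripper_force: 3.1
```

Request:
drive_tool([
  [0,0,0,0,0,0.004,-1],
  [0,0,0,0,0,0.008,-1],
  [0,0,0,0,0,0.01,-1],
  [0,0,0,0,0,0.01,-1],
  [0,0,0,0,0,0.01,-1],
  [0,0,0,0,0,0.01,-1],
  [0,0,0,0,0,0.01,-1],
  [0,0,0,0,0,0.01,-1],
])

```text
t: 17.5
position: [566.2, 154.4, 140.1]
eef_rot: [0.001, 0.67, 0.742, 0.001]
wrist_force: [-0.8, 0.3, 8.5]
opening: 0.007
gripper_force: 4.7
```

Firm; one more millimetre, then I lift straight off.

Request:
drive_tool([
  [0,0,0,0,0,0.004,-1],
  [0,0,0,0,0,0.006,-1],
  [0,0,0,0,0,0.006,-1],
  [0,0,0,0,0,0.006,-1],
  [0,0,0,0,0,0.006,-1],
  [0,0,0,0,0,0.006,-1],
  [0,0,0,0,0,0.006,-1],
  [0,0,0,0,0,0.006,-1],
])

```text
t: 18.17
position: [566.3, 154.5, 139.0]
eef_rot: [0.001, 0.67, 0.742, 0.001]
wrist_force: [-1.0, 0.7, 11.6]
opening: 0.004
gripper_force: 5.8
```

Request:
drive_tool([
  [0,0,0,0,0,-0.02,-1],
  [0,0,0,0,0,-0.06,-1],
  [0,0,0,0,0,-0.12,-1],
  [0,0,0,0,0,-0.2,-1],
  [0,0,0,0,0,-0.3,-1],
  [0,0,0,0,0,-0.4,-1],
  [0,0,0,0,0,-0.4,-1],
  [0,0,0,0,0,-0.4,-1],
])

```text
t: 18.83
position: [565.7, 154.4, 238.0]
eef_rot: [0.001, 0.67, 0.742, 0.001]
wrist_force: [-0.0, -0.1, -0.3]
opening: 0.003
gripper_force: 0.0
```

```bash
python3 look.py; python3 - <<'E'
from h import *
a,b,w=load('scene'),load('side'),cap('wrist')
X=[566,154,128];o=[(d,near(d,'red',proj(d,X),100)[1]) for d in (a,b,w)]
print(tri(o).round(1),tri(o[1:]).round(1))
E
```

```text
t 18.83 pos [565.7 154.4 238. ] psi 1.673 q [ 0.06  0.18  1.55 -0.    1.41 -0.04] F [-0.  -0.1 -0.3] op 0.003
turn [ 1.8000e-03 -2.4000e-03  2.6145e+00] shift [0. 0. 0.]
scene blue [608.5   8.9] spot [607.8   7.1] 28 off [0.7 1.8] dr 0.2 tang 2.0
side blue [609.2   6.3] spot [609.    6.7] 31 off [ 0.2 -0.4] dr 0.3 tang -0.4
[575.9 152.9 123.7] [576.5 153.3 122.4]
```

The lever stays down with the pad at about 124 mm, the spot is on the blue centre, and nothing is touched.

```bash
python3 -c "
from rig import workorder
print(workorder.close_job())"
```

```text
the job is handed in; nothing more can be done
None
```

The job is handed in: the spot is on the blue disc's white centre (about 1–2 mm off its middle), and the red lever was pressed to its stop at about 12 N and left down, with the arm clear of everything (the judge gave no verdict).

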